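# Fasten a pump's service cover with a push rivet

## Task

Take the black push rivet whose orange pin still stands up out of the grey block, feel its shank into the hole in the white cover of the blue pump housing and seat it with its flange down on the cover; only then press the pin down flush with the rivet's head, and let go. The cover sits on soft springs and cracks easily, so work by feel and never put more than 20 N on it. Leave the spent rivet and everything else where it is.

Things in the scene. Friction and masses are not known exactly. Their poses are not given: they have to be found in the camera images.
- rivet: Push rivet to fit: upright black nylon, orange pin. Origin on its axis at the underside of the flange, z up. Below: shank 12 mm diameter, 18 mm long, the last 6 mm tapering to 6 mm. Above: flange 34 mm diameter, z 0 to 3 mm; round head 22 mm diameter, z 3 to 16 mm (grip here); pin 10 mm diameter, 8 mm proud of the head (top at z = 24 mm). About 45 g. Starts in either hole of the grey block.
- pin (a joint): How far the orange pin is pressed into the rivet (m): 0 = 8 mm proud as at the start, 0.008 = flush with the top of the head. It moves stiffly (dry friction, about 10 N) and stays where it is left. Pressing it spreads two barbs out of the shank, 6 to 11 mm below the flange, so a rivet with its pin pressed no longer goes into a hole.
- spent_rivet: A spent rivet of the same shape and frame, its orange pin already flush with the head; it stands in the other hole of the grey block. Not to be used or moved.
- block: Grey plastic rivet block, 56 x 116 x 30 mm, fixed. Origin: centre of its underside, z up. Two blind holes of 15 mm diameter, 22 mm deep, in its top (z = 30 mm), 29 mm either side of the centre along its y axis; the rivets' flanges lie on its top.
- mouth (a point): Point fixed to the housing: middle of its mouth, level with the cover's top. The hole is NOT exactly here: the cover is clamped up to 6 mm off in the housing's x and in its y, each time differently; feel or look for it. It does not shift sideways, but sinks on springs: from a load between 1.5 and 7 N (each time another), then 1 mm per further 2 N, at most 8 mm; it rises again when let go.
- housing: Blue pump housing, open box 124 x 104 x 50 mm, 6 mm walls, fixed; origin: centre of its underside, z up. In its mouth lies the white cover, 97 x 77 x 4 mm, its top level with the rim (z = 50 mm), with one round through-hole, 14.5 mm diameter with a 1 mm chamfer, in the cover's middle. Empty space below.
- label_roll: Roll of paper labels, 57 x 62 x 57 mm, a bystander; origin under its centre.
- bottle_small: Small white bottle with a red cap, 38 mm diameter, 78 mm high, a bystander; origin under its centre.
- timer: White bench timer lying on its back, 66 x 62 x 18 mm, a bystander; origin under its centre.
- rack_black_b: Low black tube rack, 108 x 50 x 30 mm, a bystander; origin under its centre.
- marker: Blue and white marker pen lying flat, 135 mm long, a bystander; origin under its centre.

How it is judged:
On the way, in this order (a step that is already met when the one before it is completed fails the run):
1. the rivet is seated in the cover, flange down, its pin still up (x of rivet in the frame of housing between -0.009 and 0.009 m and y of rivet in the frame of housing between -0.009 and 0.009 m and z of rivet in the frame of housing below 0.0515 m and angle between rivet's own z axis and vertical below 0.08 rad and value of joint pin below 0.002 m), for 0.2 s.
2. the pin is pressed flush with the rivet seated (x of rivet in the frame of housing between -0.009 and 0.009 m and y of rivet in the frame of housing between -0.009 and 0.009 m and z of rivet in the frame of housing below 0.0515 m and angle between rivet's own z axis and vertical below 0.08 rad and value of joint pin above 0.0072 m), for 0.1 s.
At the end, for the whole second after the job is handed in: The rivet rests upright (within 0.08 rad) in the cover hole, within 9 mm of the housing axis in x and y, flange underside 48 to 51.5 mm above the housing underside, its pin pressed in by more than 7.2 of its 8 mm; everything is released and at rest (all of step 2 and z of rivet in the frame of housing above 0.048 m and linear speed of rivet below 0.01 m/s); the robot touches nothing.
It fails at once if the pin is pressed by more than 3 mm while the rivet is not seated (value of joint pin above 0.003 m and not (x of rivet in the frame of housing between -0.009 and 0.009 m and y of rivet in the frame of housing between -0.009 and 0.009 m and z of rivet in the frame of housing below 0.054 m and angle between rivet's own z axis and vertical below 0.08 rad)).
It fails at once if more than 20 N between rivet and housing or cover (contact force between rivet and housing above 20 N).
It fails at once if the robot presses on the housing or cover itself with more than 20 N (contact force between any of the fingers, the arm and housing above 20 N).
It fails at once if the spent rivet is moved by more than 15 mm (distance of spent_rivet from where it was at the start of the episode above 0.015 m).
It fails at once if a bystander (label roll, small bottle, timer, black rack, marker) is moved by more than 20 mm (distance of any of label_roll, bottle_small, timer, rack_black_b, marker from where it was at the start of the episode above 0.02 m).
It also fails if it takes over 72 s, if anything falls off the work surface, if the arm or the gripper's body presses on something with over 40 N, if the wrist force passes 120 N, or if a joint passes its speed limit or range.

## Robot

A 6-joint arm with a two-finger parallel gripper is mounted at the origin on a cart in front of the work surface, level with it; the furniture and walls round the work are solid. World frame = base frame: x ahead of the robot, y to its left, z up, the work surface at z = 0. Lengths are in m, angles in rad, forces in N, time in s.
With the tool pointing down it reaches from about 0.15 to 0.775 m from the base axis. Payload 6.1 kg.
Tool frame: the origin (TCP) lies on the front face of the gripper's body, between the roots of the fingers; the fingertips stand 73 mm ahead of it and the grasp point (between the pads) lies 54 mm ahead of it (manip.pinch_z is the distance from the TCP to the grasp point, in m); z points along the fingers, y is the line along which they close (so a half turn about z gives the same grasp; the last joint's range is limited). The gripper opens to 85 mm and grips with 20 to 120 N. Pads are 22 mm wide; open, the fingers measure 114 mm over their backs; the gripper's body (76 mm by 85 mm) begins 54 mm behind the grasp point. The pads swing forward as they close: fully open they stand 13 mm farther back than shut.
Start: joints at [-1.312, 0.126, -0.04, 1.405, 0, 1.571], TCP at [0.134, -0.508, 0.304] pointing down, gripper open.
Joint ranges: [-2.72, 2.72], [-0.95, 1.95], [-1.27, 1.35], [-1.78, 2.02], [-1.46, 1.47], [-3.14, 3.14]. Speed limits (rad/s): [2.39, 2.39, 3.01, 3.14, 3.14, 3.14].

## Interface

Orientations are given as [roll, pitch, yaw] about the fixed x, y, z axes, in that order (R = Rz(yaw) Ry(pitch) Rx(roll)).
In Python, from rig import manip, eoat, grab_frame, look_for, trace, spot_point, monitor gives the robot as it stands. Calls block until the motion is done:
- manip.goto(position, orientation): joint-space move of the TCP to a pose.
- manip.move_straight(position, attitude=None, rate=0.15, threshold=None): straight line of the TCP; attitude=None keeps the orientation; rate is the mean speed in m/s. With threshold (N) it stops when the force on the tool has changed by that much, and returns True; else False.
- manip.movej(angles): joint-space move.
- eoat.grip(opening, newtons=None): opening from 0.0 (shut) to 1.0 (fully open); newtons is the grip in N (None keeps the last); returns when the fingers have stopped.
- manip.sleep(seconds).
- manip.ik(position, orientation): joint angles nearest the present ones, or None.
- grab_frame(name): name is "side" or "top" or "wrist"; returns a dict with "pixels" (384x512x3 uint8, blue, green, red), "fx", "fy", "cx", "cy" (pixels), "camera_from_world" (4x4, takes a point from world to camera coordinates). Camera axes: x right, y up, looking along -z (the intrinsics and any distortion apply to the point x, -y, -z); pixel columns grow to the right and rows downward; lengths in m; the calibration is good to about 2 mm. A picture is of the moment at which its call begins. There is no depth.
A pose or a line that the arm cannot do raises manip.MotionError and nothing moves.
- manip.finish_job(): hands the job in; it is judged then, once.
Trained networks look in the newest picture that a camera, given by its name, has taken for a name from the list of things; names that differ only in an ending like _2 or _b are one class to them, and where a whole thing is asked for, a point or a joint stands for the part that bears it (a point fixed in the world has none). Each returns a list of dicts, best first, with "confidence" (0 to 1); they miss things now and then, are a little off and sometimes report something else, mostly with a low value. They report only what shows in the picture. A call takes as long as a camera call.
- look_for(thing, camera): "at" ([x, y, z] in m, in world coordinates, good to about 4 mm: the middle of the surface that is visible of it).
- trace(thing, camera): "mask" (384x512 bool, what is visible of it).
- spot_point(thing, camera): "at" ([x, y, z] in m, in world coordinates, good to about 4 mm: a listed point, or the origin of a listed thing).
Readings, each from a call of its own:
- monitor.read_time(): time.
- monitor.read_q(): joint angles.
- monitor.read_qd(): joint speeds.
- monitor.read_tau(): joint torques, N m.
- monitor.read_eef_pos(): TCP position.
- monitor.read_ee_rot(): TCP orientation.
- monitor.read_force(): force on the tool from outside, world axes, zero at the start.
- monitor.read_torque(): the same for the moment, N m.
- monitor.read_finger_gap(): opening from 0.0 (shut) to 1.0 (fully open).
- monitor.read_finger_force(): force on a finger pad.
Only numpy, scipy, OpenCV 4.12 (cv2) and the standard library are available. Lean on these libraries where they do the work, as an engineer would, in place of code of your own. Each camera call takes 0.05 s, during which the arm holds its last target. There are 200 camera calls.

## Working session

There is one attempt and no reset: what is moved stays moved. The work goes in short steps, each a Python script; the robot and the scene stay as the last script left them, time stands still between calls to the robot, and variables do not carry over. Pictures are saved under pics/ and viewed, at most 10 in all, crops included, and the job is handed in when it is done.

```bash
mkdir -p pics; ls
python3 - <<'E'
from rig import *
import cv2
for c in("top","side"):
    f=grab_frame(c); cv2.imwrite(f"pics/{c}0.png",f["pixels"])
    for n in("rivet","spent_rivet","block","housing","mouth","pin"):
        try:
            for k,g in(("L",look_for),("S",spot_point)):
                print(c,n,k,[([round(float(v),4) for v in d["at"]],round(d["confidence"],2)) for d in g(n,c)[:3]])
        except Exception as e: print(c,n,e)
print(monitor.read_time(),monitor.read_ee_rot(),monitor.read_force(),manip.pinch_z)
E
```

```text
pics
top rivet L [([0.4458, -0.1975, 0.0341], 0.6), ([0.366, 0.1979, 0.0167], 0.5), ([0.4472, -0.1712, 0.0341], 0.38)]
top rivet S [([0.4436, -0.2012, 0.0301], 0.49), ([0.3673, 0.2012, -0.001], 0.24)]
top spent_rivet L []
top spent_rivet S [([0.4523, -0.1452, 0.0315], 0.39)]
top block L [([0.4496, -0.1709, 0.0296], 0.72)]
top block S [([0.4527, -0.1724, -0.0016], 0.66)]
top housing L [([0.4857, 0.1091, 0.05], 0.59), ([0.6626, 0.132, 0.0321], 0.24)]
top housing S [([0.4852, 0.1099, 0.0013], 0.88)]
top mouth L [([0.4902, 0.1064, 0.0487], 0.82)]
top mouth S []
top pin L [([0.369, 0.1963, 0.0125], 0.25)]
top pin it knows: block, bottle_small, housing, label_roll, marker, mouth, rack_black, rivet, spent_rivet, timer
side rivet L [([0.4476, -0.203, 0.0412], 0.68), ([0.4876, 0.0967, 0.0513], 0.27)]
side rivet S [([0.4449, -0.1967, 0.0312], 0.59)]
side spent_rivet L [([0.4527, -0.1489, 0.037], 0.63)]
side spent_rivet S [([0.4491, -0.1452, 0.0307], 0.53)]
side block L [([0.4569, -0.1866, 0.0313], 0.9), ([0.488, 0.0934, 0.052], 0.18)]
side block S [([0.4523, -0.1787, -0.0009], 0.87)]
side housing L [([0.4848, 0.0951, 0.0491], 0.56)]
side housing S [([0.487, 0.1144, -0.0025], 0.81), ([0.4535, -0.1808, -0.001], 0.41)]
side mouth L [([0.4881, 0.0951, 0.0472], 0.81)]
side mouth S [([0.4876, 0.1089, 0.047], 0.55)]
side pin L []
side pin it knows: block, bottle_small, housing, label_roll, marker, mouth, rack_black, rivet, spent_rivet, timer
1.2 [3.14154811e+00 3.89263098e-06 2.58789363e-01] [ 0.07295071 -0.60620787  1.1989365 ] 0.0539
```

View pics/top0.png

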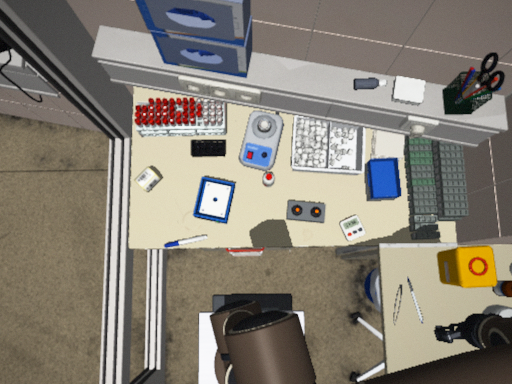

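View pics/side0.png

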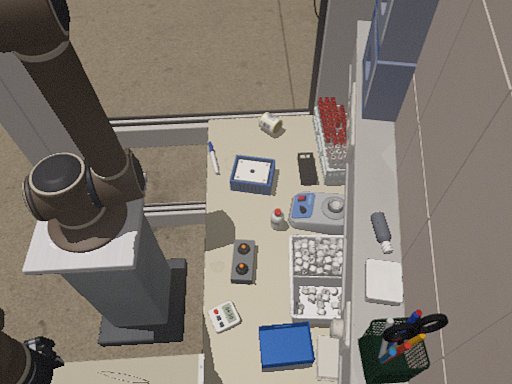

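The top and side views show the housing with its white cover and hole (top image at about 215,199). The grey block has two orange-topped rivets at (295,211) and (317,211). I need the wrist view to tell which pin stands up.

```bash
cat > h.py <<'E'
from rig import *
import numpy as np, cv2
PI=np.pi
def ray(f,u,v,z):
    """world point at height z seen at pixel u,v"""
    T=np.linalg.inv(f["camera_from_world"]); d=T[:3,:3]@[(u-f["cx"])/f["fx"],-(v-f["cy"])/f["fy"],-1]
    return T[:3,3]+d*(z-T[2,3])/d[2]
def ori(y): return [PI,0,y]
E
python3 - <<'E'
from h import *
for y in(PI/2,-PI/2):
  for p in([.447,-.2,.2],[.447,-.2,.1],[.487,.108,.2]): print(y,p,manip.ik(p,ori(y)))
f=grab_frame("wrist");T=np.linalg.inv(f["camera_from_world"]);print(T[:3,3],-T[:3,2],f["fx"],monitor.read_eef_pos())
E
```

```text
1.5707963267948966 [0.447, -0.2, 0.2] [-0.4207124   0.08074614 -0.31857132  1.17147886  0.          1.15008392]
1.5707963267948966 [0.447, -0.2, 0.1] [-0.4207124   0.14441995 -0.47765725  0.94871913  0.          1.15008392]
1.5707963267948966 [0.487, 0.108, 0.2] [ 0.21823407  0.09766228 -0.29986489  1.17326916  0.          1.7890304 ]
-1.5707963267948966 [0.447, -0.2, 0.2] [-0.4207124   0.08074614 -0.31857132  1.17147886  0.         -1.99150873]
-1.5707963267948966 [0.447, -0.2, 0.1] [-0.4207124   0.14441995 -0.47765725  0.94871913  0.         -1.99150873]
-1.5707963267948966 [0.487, 0.108, 0.2] [ 0.21823407  0.09766228 -0.29986489  1.17326916  0.         -1.35256226]
[ 0.2047054  -0.48802593  0.37206156] [-0.2802256  -0.07511231 -0.95699099] 312.90971107921274 [ 0.13435357 -0.50750756  0.30390434]
```

Run:
```python
from h import *
manip.goto([.447,-.175,.22],ori(PI/2)); 
f=grab_frame("wrist"); cv2.imwrite("pics/wb.png",f["pixels"])
for n in("rivet","spent_rivet","block"): print(n,[(np.round(d["at"],4),round(d["confidence"],2)) for d in spot_point(n,"wrist")[:3]])
np.save("fb.npy",f,allow_pickle=True)
manip.goto([.487,.108,.22],ori(PI/2)); 
f=grab_frame("wrist"); cv2.imwrite("pics/wh.png",f["pixels"])
for n in("mouth","housing"): print(n,[(np.round(d["at"],4),round(d["confidence"],2)) for d in spot_point(n,"wrist")[:3]])
np.save("fh.npy",f,allow_pickle=True)
```

```text
rivet [(array([ 0.4486, -0.2035,  0.0298]), 0.75)]
spent_rivet [(array([ 0.4504, -0.1431,  0.0323]), 0.94), (array([ 0.4507, -0.1703,  0.0008]), 0.55)]
block [(array([ 0.45  , -0.17  ,  0.0005]), 0.82)]
mouth [(array([0.4904, 0.1131, 0.049 ]), 0.76)]
housing [(array([0.4873, 0.1117, 0.0007]), 0.96)]
```

View pics/wb.png

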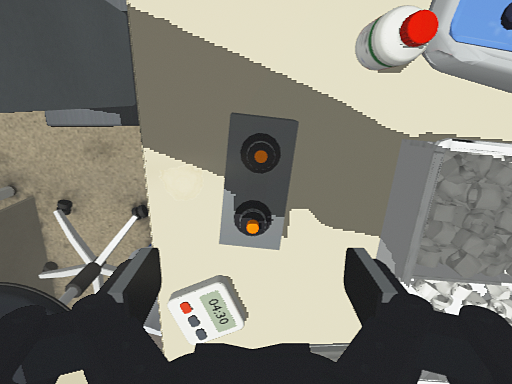

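View pics/wh.png

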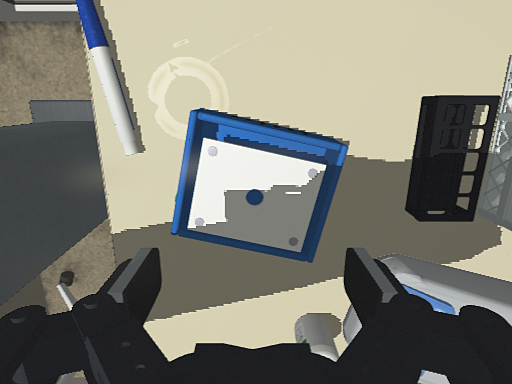

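The wrist view of the block shows the lower rivet (252,220) with its pin displaced about 13 px from the head centre. On the upper one at (261,152) it's only about 4 px. So the proud pin is the rivet at y≈-0.20, and the networks agree. The second picture shows the cover hole at (255,197), with the housing yawed about 13°.

Run:
```python
from h import *
f=np.load("fb.npy",allow_pickle=True).item()
p=f["pixels"].astype(int); o=((p[...,2]>120)&(p[...,2]-p[...,0]>90)&(p[...,1]<p[...,2]*.75)).astype(np.uint8); o[:130]=0;o[260:]=0
n,l,s,c=cv2.connectedComponentsWithStats(o)
for i in range(1,n):
    if s[i,4]>20: print(s[i],c[i],*[np.round(ray(f,*c[i],z),4) for z in(.046,.054)])
g=np.load("fh.npy",allow_pickle=True).item()
cv2.imwrite("pics/c.png",np.hstack([cv2.resize(f["pixels"][130:250,200:310],None,fx=3.5,fy=3.5),cv2.resize(g["pixels"][100:270,170:350][25:145,30:140],None,fx=3.5,fy=3.5)]))
h=g["pixels"][180:215,235:275].astype(int); m=(h[...,2]<70).astype(np.uint8)
n,l,s,c=cv2.connectedComponentsWithStats(m)
for i in range(1,n):
    if s[i,4]>30:
        u,v=c[i]+[235,180]; print(s[i],u,v,ray(g,u,v,.05),ray(g,u,v,.048))
# cover corner screws and rim corners
for u,v in((190,110),(348,145),(312,262),(173,234)): print(ray(g,u,v,.05))
```

```text
[255 151  12  12 118] [260.60169492 156.22033898] [ 0.4526 -0.1445  0.046 ] [ 0.4524 -0.1431  0.054 ]
[246 220  13  14 138] [252.17391304 226.52173913] [ 0.446  -0.2038  0.046 ] [ 0.446  -0.2004  0.054 ]
[ 11   9  17  16 209] 254.10047846889952 196.86124401913875 [0.48764633 0.10649379 0.05      ] [0.48765931 0.10586194 0.048     ]
[0.44031889 0.17348181 0.05      ]
[0.55886781 0.14785197 0.05      ]
[0.53712099 0.04832673 0.05      ]
[0.42056965 0.07419772 0.05      ]
```

View pics/c.png

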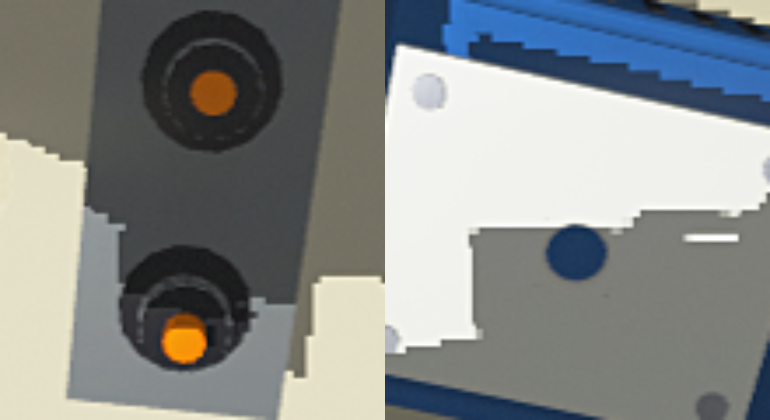

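Run:
```python
from h import *
X,Y=.446,-.2005
eoat.grip(.34,30)
manip.goto([X,Y,.16],ori(PI/2))
manip.move_straight([X,Y,.118],rate=.08,threshold=4)
hit=manip.move_straight([X,Y,.095],rate=.015,threshold=3)
z=monitor.read_eef_pos()[2]; print(hit,z,monitor.read_force(),monitor.read_time())
if hit and z<.112:
    manip.move_straight([X,Y,z+.003],rate=.03)
    eoat.grip(0,40); print(monitor.read_finger_gap(),monitor.read_finger_force(),monitor.read_force(),monitor.read_torque())
f=grab_frame("wrist"); cv2.imwrite("pics/g.png",f["pixels"])
```

```text
True 0.10521740539612329 [-0.8314505   0.17827617  4.5947314 ] 7.775
0.21906233431386204 38.97434055805206 [-0.89210355  0.60159403  3.01331006] [ 0.03977148  0.0356883  -0.02278892]
```

View pics/g.png

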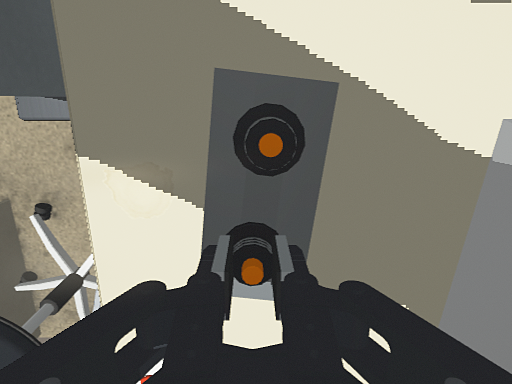

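The rivet is held with its pin up, centred between the pads at about (253,268). Next I lift it, measure the pin against the tool, and go above the hole.

```bash
cat >> h.py <<'E'
def pin_xy(f,z):
    p=f["pixels"].astype(int); hsv=cv2.cvtColor(f["pixels"],cv2.COLOR_BGR2HSV)
    o=((hsv[...,0]>5)&(hsv[...,0]<20)&(hsv[...,1]>170)&(hsv[...,2]>100)).astype(np.uint8); o[:220]=0;o[320:]=0;o[:,:220]=0;o[:,290:]=0
    n,l,s,c=cv2.connectedComponentsWithStats(o); i=1+np.argmax(s[1:,4]); x,y,w,h,a=s[i]
    return s[i],ray(f,x+w/2,y+h-w/2,z)   # top face = lower part of the blob
E
python3 - <<'E'
from h import *
X,Y=.446,-.2005
manip.move_straight([X,Y,.25],rate=.1)
print(monitor.read_finger_gap(),monitor.read_force())
manip.goto([.4876,.1063,.25],ori(PI/2))
manip.move_straight([.4876,.1063,.165],rate=.1)
manip.sleep(.3)
f=grab_frame("wrist"); cv2.imwrite("pics/a.png",f["pixels"]); e=monitor.read_eef_pos()
print(e,pin_xy(f,e[2]-.0782+.024),monitor.read_force(),monitor.read_torque(),monitor.read_time())
E
```

```text
0.2189884666195581 [ 0.23195921 -0.22898112  0.28964684]
[0.48771212 0.10635911 0.16531594] (array([242, 258,  22,  27, 462], dtype=int32), array([0.48726746, 0.1062807 , 0.11111594])) [ 0.9212309   0.11719397 -0.45605314] [0.07206474 0.03235038 0.02980284] 12.4417
```

View pics/a.png

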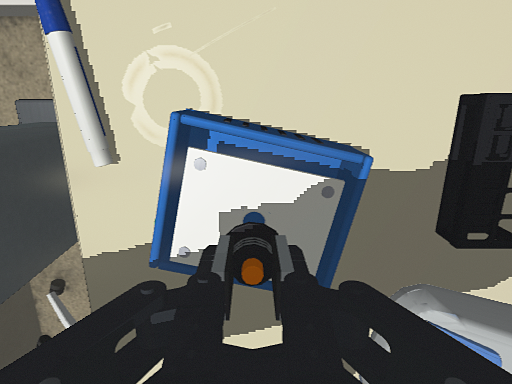

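The rivet is centred in the pads with its pin up, and the hole's edge is visible at about (254,217) just behind it. I'll now feel downward.

Run:
```python
from h import *
x,y=.4878,.1065
manip.move_straight([x,y,.152],rate=.03); manip.sleep(.3)
f0=monitor.read_force(); t0=monitor.read_torque(); print(f0)
z=.152
while z>.1262:
    z-=.002
    hit=manip.move_straight([x,y,z],rate=.012,threshold=2.5)
    e=monitor.read_eef_pos(); print(hit,np.round(e,4),np.round(monitor.read_force()-f0,2),np.round(monitor.read_torque()-t0,3))
    if hit: break
print(monitor.read_time(),monitor.read_finger_gap())
```

```text
[-0.70091045  0.47102766 -0.00989245]
False [0.4877 0.1065 0.1499] [ 0.5  -0.19  0.29] [-0.059 -0.039 -0.073]
False [0.4877 0.1065 0.1479] [ 1.77 -0.54 -0.41] [-0.013 -0.003 -0.051]
False [0.4877 0.1065 0.1459] [ 0.27 -1.   -0.48] [-0.074 -0.029  0.023]
False [0.4877 0.1065 0.1439] [ 0.4  -0.84 -0.82] [-0.002 -0.054 -0.003]
False [0.4877 0.1065 0.1419] [ 0.81 -1.3  -0.48] [-0.044 -0.043 -0.018]
False [0.4877 0.1065 0.1399] [ 1.86 -0.64 -0.81] [-0.046  0.002 -0.05 ]
False [0.4877 0.1065 0.1379] [ 0.78  0.63 -0.04] [-0.042 -0.037  0.018]
False [0.4877 0.1065 0.1359] [ 0.39 -0.17 -0.74] [-0.04  -0.059 -0.031]
False [0.4877 0.1065 0.1339] [ 1.02 -0.58 -0.65] [-0.08  -0.031 -0.046]
False [0.4877 0.1065 0.1319] [ 0.25 -0.22  0.25] [-0.056  0.004  0.003]
False [0.4877 0.1065 0.1299] [ 0.19 -0.59 -1.23] [ 0.017 -0.023 -0.015]
True [0.488  0.1065 0.1281] [ 1.26 -0.95  5.42] [-0.003  0.131 -0.032]
17.0583 0.22015771150524602
```

It went straight in, with flange contact at the expected height (TCP 0.128). Now I release it and check.

Run:
```python
from h import *
manip.sleep(.3)
eoat.grip(.4,20)
e=monitor.read_eef_pos()
manip.move_straight([.488,.1065,.19],rate=.06)
manip.sleep(.2)
f=grab_frame("wrist"); cv2.imwrite("pics/r.png",f["pixels"][150:350,150:400]); print(spot_point("rivet","wrist")[:1],monitor.read_time())
eoat.grip(0,40)
```

```text
[{'at': [0.4871, 0.104, 0.0491], 'confidence': 0.65}] 19.15
```

View pics/r.png

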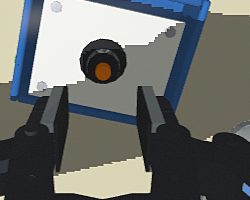

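The rivet is seated upright in the cover at crop (103,62), its pin still proud at (104,72). Next I press the pin in small steps, watching the force.

Run:
```python
from h import *
x,y=.488,.1065
manip.move_straight([x,y,.156],rate=.05,threshold=4); manip.sleep(.3)
fz=lambda: np.mean([monitor.read_force()[2] for _ in range(3)])
f0=fz(); z=.152; print(f0)
while z>.128:
    hit=manip.move_straight([x,y,z],rate=.01,threshold=7); manip.sleep(.1)
    F=fz()-f0; print(hit,round(monitor.read_eef_pos()[2],4),round(F,2))
    if F>14.5: break
    z-=.001 if F<12.5 else .0005
print(monitor.read_time())
```

```text
-0.46495703197429455
False 0.152 0.23
False 0.151 0.97
False 0.15 -0.14
False 0.149 1.52
False 0.148 0.49
False 0.147 -0.43
False 0.1466 5.36
False 0.1458 7.0
False 0.145 8.52
False 0.1442 10.14
False 0.1431 10.27
False 0.1422 9.92
False 0.1411 10.13
False 0.1401 10.53
False 0.1391 9.7
False 0.1381 9.99
False 0.1371 10.85
False 0.1362 11.3
False 0.1354 11.9
False 0.1345 14.06
False 0.1342 14.28
False 0.1338 15.79
28.7083
```

The force held at 10 N for about 8 mm and then rose along the cover's spring slope, so the pin is flush. I retreat and verify.

Run:
```python
from h import *
manip.sleep(.2)
manip.move_straight([.488,.1065,.19],rate=.03); eoat.grip(.4); manip.sleep(.3)
f=grab_frame("wrist"); cv2.imwrite("pics/e.png",cv2.resize(f["pixels"][150:260,180:330],None,fx=4,fy=4)); print(spot_point("spent_rivet","wrist")[:1],spot_point("rivet","wrist")[:1],monitor.read_time())
```

```text
[] [{'at': [0.4894, 0.1037, 0.0506], 'confidence': 0.73}] 31.8667
```

View pics/e.png

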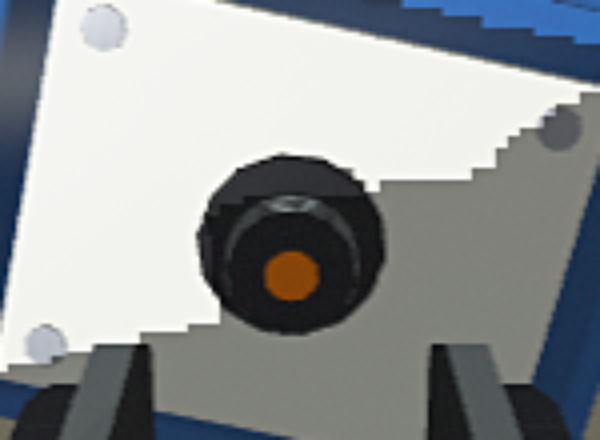

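The pin is flush (a flat disc at crop 292,275, no side wall visible). The rivet is upright with its flange on the cover, and the gripper is clear.

Run:
```python
from h import *
manip.move_straight([.488,.1065,.25],rate=.1); manip.sleep(.3); print(manip.finish_job())
```

```text
the job is handed in; nothing more can be done
None
```

The rivet is seated in the cover with its flange down and its pin pressed flush, the robot is clear, and the job is handed in; the highest force I measured was about 16 N, and I got no verdict back.

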